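# Set a bracket blank over the bending edge

### The arm

A 7-joint arm with a two-finger parallel gripper is mounted at the origin on the work surface. World frame = base frame: x ahead of the robot, y to its left, z up, the work surface at z = 0. Lengths are in m, angles in rad, forces in N, time in s.
With the tool pointing down it reaches from about 0.4 to 0.875 m from the base axis. Payload 19.3 kg.
Tool frame: the origin (TCP) lies at the very end of the fingers, on their centre line; the grasp point (between the pads) lies 19 mm behind it; z points along the fingers, y is the direction in which the jaws open and shut (so a half turn about z gives the same grasp; the last joint's range is limited). The gripper opens to 85 mm and grips with 20 to 120 N. Pads are 22 mm wide; open, the fingers measure 114 mm over their backs; the gripper's body (76 mm by 85 mm) begins 54 mm behind the grasp point. The pads swing forward as they close: fully open they stand 13 mm farther back than shut.
Start: joints at [-0.07, 0.521, -0.036, 1.599, 0.021, 1.021, -0.113], TCP at [0.625, -0, 0.231] pointing down, gripper open.
Joint ranges: [-2.91, 2.91], [-0.3, 2.13], [-1.5, 1.42], [0.17, 2.43], [-1.26, 4.41], [0.16, 1.93], [-2.52, 2.52]. Speed limits (rad/s): [1.89, 1.89, 2.39, 2.39, 3.01, 3.01, 3.01].

### API

Orientations are given as [roll, pitch, yaw] about the fixed x, y, z axes, in that order (R = Rz(yaw) Ry(pitch) Rx(roll)).
In Python, from workcell import bot gives the robot as it stands.
- The arm moves only by the tool apply_moves, never from a script. Its argument "commands" is a list of rows, each an object with "travel": the shift along the tool's x, y, z in m, a list of three; "twist": the turn, a rotation vector about the tool's x, y, z in degrees, a list of three; "claw": the finger opening in m, from 0 to 0.0854. A call has 1 to 10 rows; each row is the pose to reach, as a shift and turn from the pose commanded when the call began, along the tool's axes at that moment; what a row does not reach only later rows make up. A row lasts 1/10 s, in which the tool goes at most 50 mm and 8.59 degrees, less where a joint would pass 70% of its speed; a pose out of reach is approached as far as the arm can. A call with a gripper value outside its range is refused whole. The fingers move at their own pace and stop on an object; "force" is the grip in N (left out, the last holds). Time passes only in rows, so rows that repeat a pose let the fingers close. It gives the time, the measured TCP pose, the force and the opening at its end, in the units of the state.
- bot.observe(): the state, without advancing time (a new reading comes with each control period).
- bot.grab_frame(name): name is "scene" or "side" or "wrist"; returns a dict with "frame" (420x560x3 uint8, blue, green, red), "fx", "fy", "cx", "cy" (pixels), "pose" (4x4, takes a point from camera to world coordinates); the wrist camera has in their place "tool_from_camera" (4x4, takes a point from camera to tool coordinates, whose origin is the TCP and whose axes are the flange's). Camera axes: x right, y up, looking along -z (the intrinsics and any distortion apply to the point x, -y, -z); pixel columns grow to the right and rows downward; lengths in m; the calibration is good to about 2 mm. A picture is of the moment at which its call begins: read the wrist's pose just before it. There is no depth.
- bot.job_done(): hands the job in, once; it reports no verdict.
The state is a dict: "clock": time; "qpos": joint angles; "qd": joint speeds; "joint_efforts": joint torques, N m; "position": TCP position; "tool_rot": TCP orientation; "force": force on the tool from outside, world axes, zero at the start; "moment": the same for the moment, N m; "grip_width": finger opening in m.
Only numpy, scipy, OpenCV 4.12 (cv2) and the standard library are available. Lean on these libraries where they do the work, as an engineer would, in place of code of your own. Each camera call takes 0.05 s, during which the arm holds its last target.

### The job

The flat brass bracket blank lying on the steel bending block must be set up for folding: with the fingertips, push it square against the block's fence and slide it out over the block's front edge until the black bend line drawn across it lies right above that edge, so that 45 mm overhangs. Push it gently, never grip or lift it or let it tip off, and leave it lying flat there with the hand clear; do not disturb the other things on the bench.

Things in the scene. Friction and masses are not known exactly. Their poses are not given: they have to be found in the camera images.
- block: dark steel bending block bolted to the bench, 200 mm long (its x), 120 wide (y), 40 high, with 12 mm high bolt-down flanges standing out 35 mm along its two long sides. Flat level top 40 mm above the bench. Origin: centre of its underside. Its +x end is the front edge; it points roughly to the robot's left (world +y), give or take 17 degrees. Fence along its -y side (away from the robot); the +y side is open.
- fence (a point): middle of the fence's guiding face, at the height of the block's top, 45 mm to -y of the block's centre line. The fence is a bright steel bar, 15 mm wide, 12 mm higher than the top, fixed along the block's whole length parallel to its x; the guiding face looks to the block's +y. Axes as the block's
- blank: the blank: flat brass bar 140 mm long (its x), 50 wide (y), 5 thick, about 0.3 kg, three small holes along its middle, lying loose on the block's top, turned a little and 5 to 28 mm off the fence, its front (+x) end short of the front edge. Origin: centre of its underside. A push of 1 to 3 N slides it; past 70 mm overhang it tips off.
- bend_line (a point): middle of the black bend line (3 mm wide, drawn across the full width) on the blank's upper face, 45 mm behind its front end, 25 mm ahead of its centre; axes as the blank's
- edge (a point): middle of the block's front edge, at the height of the block's top, 100 mm ahead of its centre; a bright ground lip 12 mm wide runs along it; only a flat hose clamp lies on the bench before it. Axes as the block's
- clamp_a: small steel hose clamp (ring 60 mm across, 13 mm high) lying flat on the bench beyond the block's front edge; bystander; origin under the ring's centre
- clamp_b: smaller steel hose clamp (ring 48 mm across, 13 mm high) lying flat on the bench; bystander; origin under the ring's centre
- bent_bracket: an already bent brass L-bracket, foot 60 x 50 mm, upright leg 45 mm high, standing on the bench on the block's fence-less side; bystander; origin under the middle of its foot
- strap_clamp: dark steel strap clamp with its bolt, bar 120 x 32 x 14 mm, bolt 42 mm high, lying on the bench behind the fence; bystander; origin under the bar's middle
- float_switch: upright float switch: black stem with two white floats, 35 mm across, 138 mm high, standing loose on the bench; bystander; origin under its foot
- pipe_stub: white plastic pipe piece, 48 mm across, 115 mm high, standing loose on end; bystander; origin under its centre
- coupling: black rubber pipe sleeve with two steel bands, 62 mm across, 85 mm high, standing loose on end; bystander; origin under its centre
- nut_driver: screwdriver-shaped nut driver with black handle, 190 mm long, lying on the bench; bystander
Mind the look-alikes: they are no part of the job. There is more than one size of the blank; the job needs the largest.

How it is judged:
By the outcome, as a careful person would: the job done as asked, in the order asked, and still so for the second after the job is handed in, with the robot touching nothing.
It also fails if it takes over 64 s, if anything falls off the work surface, if the arm or the gripper's body presses on something with over 40 N, if the wrist force passes 120 N, or if a joint passes its speed limit or range.

## Working session

There is one attempt and no reset: what is moved stays moved. The work goes in short steps, Python scripts to look and compute and a tool call to move; the robot and the scene stay as the last step left them, time stands still between calls to the robot, and variables do not carry over. Pictures are saved under pics/ and viewed, and the job is handed in when it is done.

Besides the shell and the picture viewer there is one more tool, called as name([rows], argument=value, ...), one row to a line, values as JSON. apply_moves: Moves the arm, as the interface text tells. Its arguments: {"type":"object","properties":{"commands":{"type":"array"},"force":{"type":"number"}},"required":["commands"]}

```bash
mkdir -p pics; ls; cat > h.py <<'E'
import numpy as np, cv2
from workcell import bot
from scipy.spatial.transform import Rotation as R
def grab(n,save=None):
    o=bot.observe(); d=bot.grab_frame(n)
    if n=="wrist":
        T=np.eye(4); r=np.array(o["tool_rot"]); T[:3,:3]=R.from_euler("xyz",r).as_matrix() if r.shape==(3,) else r
        T[:3,3]=o["position"]; d["pose"]=T@np.array(d["tool_from_camera"])
    if save: cv2.imwrite("pics/"+save,d["frame"])
    d["pose"]=np.array(d["pose"]); return d
def ray(d,uv,z):
    uv=np.atleast_2d(np.array(uv,float)); x=(uv[:,0]-d["cx"])/d["fx"]; y=(uv[:,1]-d["cy"])/d["fy"]
    v=np.c_[x,-y,-np.ones(len(x))]@d["pose"][:3,:3].T; c=d["pose"][:3,3]
    return c+v*((z-c[2])/v[:,2])[:,None]
def proj(d,P):
    P=np.atleast_2d(P); q=(P-d["pose"][:3,3])@d["pose"][:3,:3]
    return np.c_[d["cx"]+d["fx"]*q[:,0]/-q[:,2], d["cy"]+d["fy"]*-q[:,1]/-q[:,2]]
E
python3 - <<'E'
from h import *
print(bot.observe())
for n in ("scene","side","wrist"):
    d=grab(n,n+"0.png"); print({k:(v if k!="frame" else v.shape) for k,v in d.items()})
    np.savez(n+"0.npz",**d)
E
```

```text
pics
{'clock': 0.0, 'qpos': array([-0.07016456,  0.52204391, -0.03630363,  1.59996819,  0.02121868,
        1.02114753, -0.11280447]), 'qd': array([ 8.21876564e-04,  1.57003792e-03,  2.61496939e-03,  2.07756281e-03,
        1.22837516e-03,  4.82880124e-06, -6.27464056e-04]), 'joint_efforts': array([-4.24098413e-03, -9.27110124e+01,  1.97758444e+00, -3.69928443e+01,
        1.76317629e-02,  8.19846697e-03, -6.58496788e-05]), 'position': array([ 6.24663899e-01, -7.85806537e-05,  2.30721649e-01]), 'tool_rot': array([-3.14041640e+00,  1.13066266e-04,  1.57073495e+00]), 'force': array([-0.13786212, -0.1765489 , -0.10070144]), 'moment': array([-0.0070335 ,  0.00246182,  0.01702473]), 'grip_width': 0.08554067139876059}
{'frame': (420, 560, 3), 'fx': 442.24260682879475, 'fy': 442.24260682879475, 'cx': 279.4276800768854, 'cy': 209.3293813385437, 'pose': array([[-0.65054774, -0.50015786,  0.57151531,  1.13221445],
       [ 0.75918898, -0.40797253,  0.50713954,  0.5464191 ],
       [-0.02048728,  0.76380661,  0.64511994,  0.76343233],
       [ 0.        ,  0.        ,  0.        ,  1.        ]]
[... 617 characters left out ...]
camera': array([[-5.50309831e-04,  9.60834541e-01,  2.77122142e-01,
         7.03797750e-02],
       [ 9.99999827e-01,  5.86748846e-04, -4.85663927e-05,
        -8.73638344e-04],
       [-2.09265365e-04,  2.77122067e-01, -9.60834698e-01,
        -1.42452199e-01],
       [ 0.00000000e+00,  0.00000000e+00,  0.00000000e+00,
         1.00000000e+00]]), 'pose': array([[ 9.99999564e-01,  3.20759033e-04,  8.76563849e-04,
         6.23975984e-01],
       [-5.51153888e-04,  9.60819075e-01,  2.77175760e-01,
         7.03526642e-02],
       [-7.53312638e-04, -2.77176122e-01,  9.60818833e-01,
         3.73250482e-01],
       [ 0.00000000e+00,  0.00000000e+00,  0.00000000e+00,
         1.00000000e+00]])}
```

View pics/scene0.png

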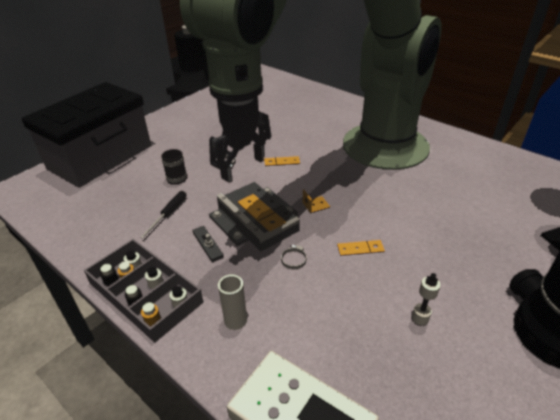

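View pics/side0.png

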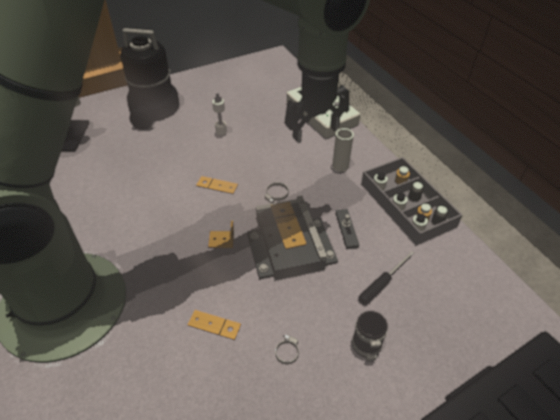

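View pics/wrist0.png

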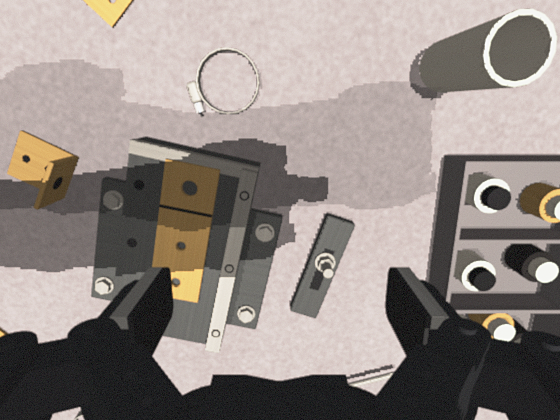

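```bash
python3 - <<'E'
from h import *
im=cv2.imread("pics/wrist0.png")[130:360,80:300]
im=cv2.convertScaleAbs(im,alpha=1.6,beta=15)
cv2.imwrite("pics/w0c.png",cv2.resize(im,None,fx=2.6,fy=2.6,interpolation=cv2.INTER_CUBIC))
E
```

```text
(no output)
```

View pics/w0c.png

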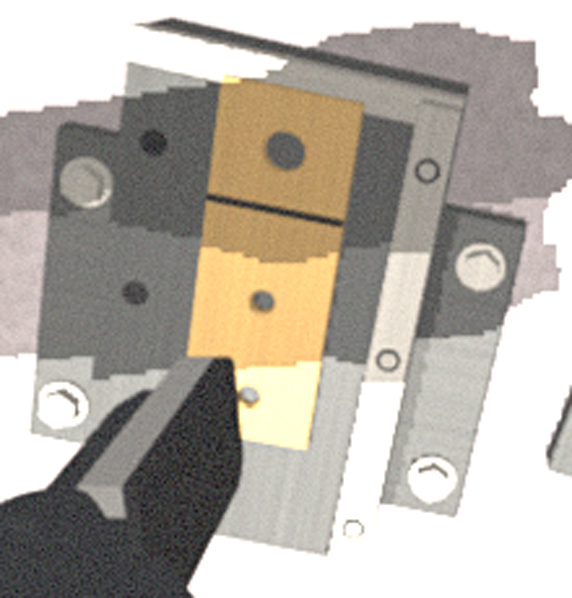

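```bash
python3 - <<'E'
from h import *
d=dict(np.load("wrist0.npz"))
f=lambda x,y:(x/2.6+80,y/2.6+130)
for n,p,z in [("FL",(220,76),.045),("FR",(363,101),.045),("RR",(308,450),.045),("lineL",(207,198),.045),("lineR",(343,222),.045),
 ("h1",(285,150),.045),("h2",(262,301),.045),("h3",(249,395),.045),
 ("fenceFL",(420,100),.052),("fenceFR",(468,90),.052),("fenceL mid",(362,380),.052),("fenceR mid",(405,380),.052),("edgeL",(135,27),.04),("edgeR",(468,90),.04),("lipL",(128,63),.04),("rearR",(326,553),.04),("rearLface",(366,362),.04)]:
    print(n,np.round(ray(d,f(*p),z)[0]*1000,1))
E
```

```text
FL [519.6  21.8  45. ]
FR [569.3  13.   45. ]
RR [ 541.3 -125.8   45. ]
lineL [511.  -22.6  45. ]
lineR [559.9 -31.8  45. ]
h1 [540.6  -4.7  45. ]
h2 [527.9 -62.8  45. ]
h3 [ 519.9 -101.9   45. ]
fenceFL [590.2  14.5  52. ]
fenceFR [606.8  18.   52. ]
fenceL mid [565.2 -91.9  52. ]
fenceR mid [581.4 -91.9  52. ]
edgeL [489.7  38.3  40. ]
edgeR [606.2  16.   40. ]
lipL [485.8  25.7  40. ]
rearR [ 544.5 -176.9   40. ]
rearLface [564.9 -90.3  40. ]
```

Chosen: the brass bar on the block at wrist pixel (188,230). It measures about 141 x 50 mm and has three holes and a line. The look-alikes are the bench bars at scene (282,161) and (361,248), and the bent bracket at (316,202). The close crop confirms the choice. Next I move to a clearer view, turned along the block, with the fingers shut.

apply_moves([
  {"travel":[-0.015,-0.02,0],"twist":[0,0,3],"claw":0},
  {"travel":[-0.03,-0.04,0],"twist":[0,0,6],"claw":0},
  {"travel":[-0.045,-0.06,0],"twist":[0,0,9],"claw":0},
  {"travel":[-0.06,-0.08,0],"twist":[0,0,12],"claw":0},
  {"travel":[-0.06,-0.08,0],"twist":[0,0,12],"claw":0},
  {"travel":[-0.06,-0.08,0],"twist":[0,0,12],"claw":0},
  {"travel":[-0.06,-0.08,0],"twist":[0,0,12],"claw":0},
  {"travel":[-0.06,-0.08,0],"twist":[0,0,12],"claw":0},
])

```text
clock: 0.95
position: [0.5454, -0.0595, 0.2311]
tool_rot: [-3.141, -0.0, 1.363]
force: [-0.4, -0.5, 0.2]
grip_width: 0.0003
```

```bash
python3 - <<'E'
from h import *
d=grab("wrist","w1.png"); np.savez("w1.npz",**d); o=bot.observe(); print(o["position"],o["tool_rot"],o["clock"],o["grip_width"],o["force"])
E
```

```text
[ 0.54531919 -0.0595411   0.23108929] [-3.14133630e+00 -9.96187038e-05  1.36226983e+00] 1.0 -4.3287843799113597e-05 [-0.53180614  0.43141269  0.20980888]
```

View pics/w1.png

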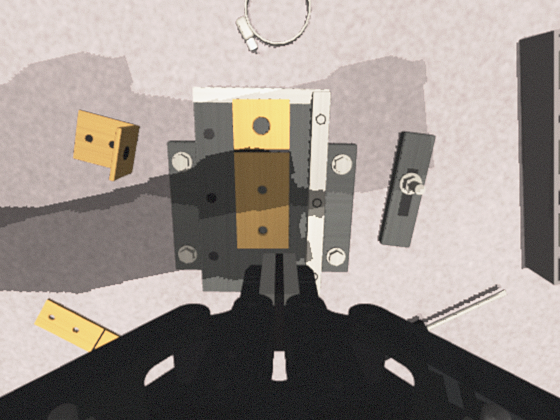

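```bash
cat >> h.py <<'E'
def brass(d,roi):
    im=d["frame"]; h=cv2.cvtColor(im,cv2.COLOR_BGR2HSV); m=((h[...,0]>8)&(h[...,0]<32)&(h[...,1]>110)&(h[...,2]>60)).astype(np.uint8)
    x0,y0,x1,y1=roi; k=np.zeros_like(m); k[y0:y1,x0:x1]=m[y0:y1,x0:x1]
    k=cv2.morphologyEx(k,cv2.MORPH_CLOSE,np.ones((9,9)))
    c=max(cv2.findContours(k,cv2.RETR_EXTERNAL,cv2.CHAIN_APPROX_NONE)[0],key=cv2.contourArea)
    return c[:,0,:].astype(float)
E
python3 - <<'E'
from h import *
d=dict(np.load("w1.npz"))
c=brass(d,(200,70,310,260)); P=ray(d,c,.045)[:,:2]*1000
r=cv2.minAreaRect(P.astype(np.float32)); print("blank",r); print(cv2.boxPoints(r))
im=cv2.imread("pics/w1.png")
a=cv2.convertScaleAbs(im[75:305,160:360],alpha=1.0)
g=cv2.resize(a,None,fx=2.6,fy=2.6,interpolation=cv2.INTER_CUBIC); cv2.imwrite("pics/w1c.png",g)
gr=cv2.cvtColor(im,cv2.COLOR_BGR2GRAY)
for y in (120,165,200,230): print(y,gr[y,295:345])
for x in (200,215,230,300): print(x,gr[78:108,x])
E
```

```text
blank ((529.8380737304688, -51.63463592529297), (139.6230926513672, 50.2887077331543), 78.03519439697266)
[[ 490.7673   -114.71684 ]
 [ 539.96344  -125.14223 ]
 [ 568.9088     11.447571]
 [ 519.7127     21.872955]]
120 [113 112 117 113 113 115 120 117 114 116 117 115 121 117 100  63  77 193
 238 240 199 117 190 236 235 232 231 236 242 175 123 215 234 221 196 185
 187 194 190 192 188 191 187 186 188 188 189 184 178 176]
165 [119 112 112 115 114 114 120 114 113 115 113 115 111  76  72 180 227 232
 228 229 227 224 226 223 226 226 226 226 225 228 233 195 129 109 107  90
 104 204 199 148 124 197 225 223 224 222 221 224 225 225]
200 [ 44  50  56  55  54  52  54  56  49  54  46  55  57  71  91 103 105  78
  59  56  75  83  89  81  68  46  83  97  97  93  99 114 121 120 121 120
 118 120 118 117 121 121 122 120 119 115 120 120 125 118]
230 [ 73  68  69  69  75 115 128 125 123 123 125  91 101 237 246 242 240 238
 239 238 238 239 237 237 237 237 240 242 180 113 119 120 119 120 119 121
 121 115 122 123 115 122 122 116 119 120 122 120 122 120]
200 [221 220 222 219 218 217 216 216 217 228 242 243 243 243 242 241 242 242
 243 243 244 245 247 243 176 106 101 104 101 106]
215 [216 217 219 218 218 221 221 220 206 231 244 244 244 245 244 243 243 243
 243 244 241 229 227 231 171 111 109 110 112 113]
230 [216 213 212 209 213 212 205 190 194 225 245 245 244 245 245 244 244 245
 245 245 237 228 228 231 190 120 106 106 107 105]
300 [216 219 217 218 217 217 197 182 174 179 191 223 236 238 238 237 235 235
 235 235 236 236 235 234 238 202 131 111 114 114]
```

View pics/w1c.png

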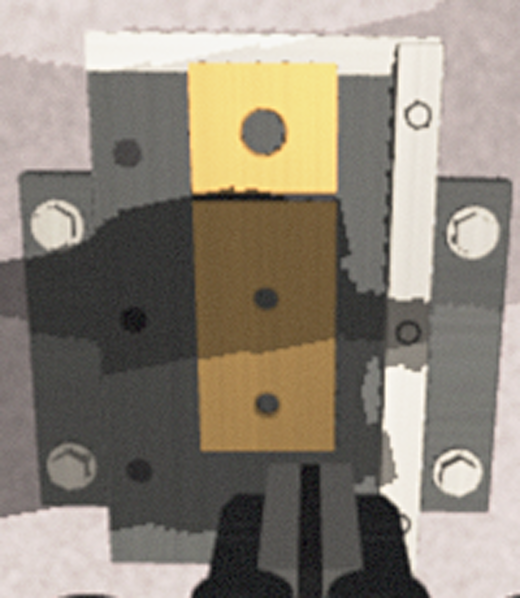

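```bash
python3 - <<'E'
from h import *
d=dict(np.load("w1.npz"))
def L(n,pts,z):
    P=ray(d,pts,z)[:,:2]*1000; v=P[-1]-P[0]; print(n,np.round(P,1).tolist(),"ang",np.degrees(np.arctan2(v[1],v[0])).round(2))
L("fenceL",[(311.8,120),(309.4,165),(307.7,230)][::-1],.052)
L("fenceR",[(326.5,165),(322.8,230)][::-1],.052)
L("edge",[(200,87),(215,87),(230,87),(300,88.6)],.04)
L("lip",[(200,102.3),(215,102.4),(230,102.5),(300,103.6)],.04)
L("left",[(193.8,103.8),(201.5,269)][::-1],.04)
L("line",[(233,149.2),(289.5,150.5)],.045)
L("rear",[(203,290.5)],.04)
s=dict(np.load("side0.npz")); s2=dict(np.load("scene0.npz"))
im=s["frame"][170:300,220:370]; cv2.imwrite("pics/s0c.png",cv2.resize(cv2.convertScaleAbs(im,alpha=1.5,beta=10),None,fx=4.5,fy=4.5,interpolation=cv2.INTER_CUBIC))
E
```

```text
fenceL [[562.0, -108.2], [575.0, -47.8], [584.3, -9.7]] ang 77.29
fenceR [[576.0, -111.2], [590.0, -51.0]] ang 76.89
edge [[494.4, 37.6], [507.3, 34.9], [520.1, 32.1], [580.0, 18.1]] ang -12.84
lip [[491.0, 25.2], [504.0, 22.3], [517.0, 19.5], [577.5, 5.7]] ang -12.68
left [[449.3, -131.4], [485.2, 25.1]] ang 77.08
line [[510.4, -20.6], [560.1, -32.4]] ang -13.28
rear [[444.4, -155.1]] ang 0.0
```

View pics/s0c.png

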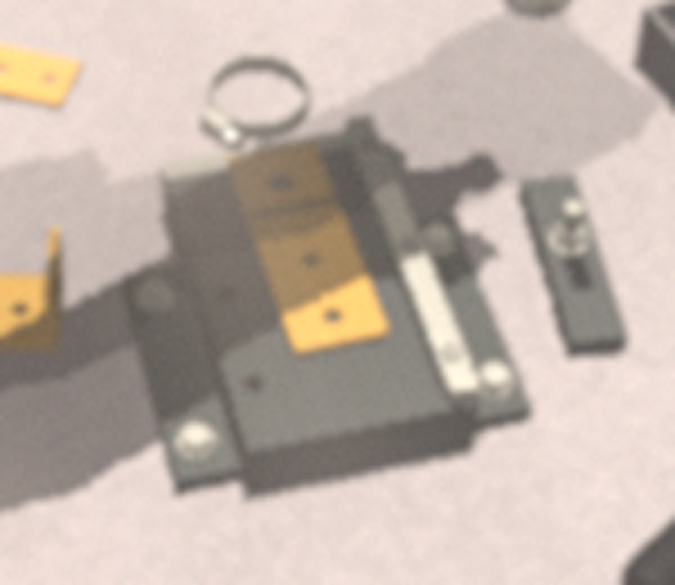

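apply_moves([
  {"travel":[0.002,-0.035,0],"twist":[0,0,1],"claw":0},
  {"travel":[0.005,-0.065,0.02],"twist":[0,0,1],"claw":0},
  {"travel":[0.005,-0.065,0.06],"twist":[0,0,1],"claw":0},
  {"travel":[0.005,-0.065,0.1],"twist":[0,0,1],"claw":0},
  {"travel":[0.005,-0.065,0.14],"twist":[0,0,1],"claw":0},
  {"travel":[0.005,-0.065,0.165],"twist":[0,0,1],"claw":0},
  {"travel":[0.005,-0.065,0.175],"twist":[0,0,1],"claw":0},
  {"travel":[0.005,-0.065,0.175],"twist":[0,0,1],"claw":0},
  {"travel":[0.005,-0.065,0.175],"twist":[0,0,1],"claw":0},
])

```text
clock: 1.9
position: [0.4831, -0.0416, 0.0572]
tool_rot: [3.141, -0.0, 1.344]
force: [-0.0, -0.0, 0.7]
grip_width: -0.0
```

```bash
python3 - <<'E'
from h import *
d=grab("wrist","w2.png"); o=bot.observe(); print(o["position"],o["tool_rot"],o["clock"],o["grip_width"],o["force"])
s=grab("side"); im=s["frame"][140:320,200:400]; a=cv2.resize(cv2.convertScaleAbs(im,alpha=1.4,beta=10),None,fx=3.3,fy=3.3,interpolation=cv2.INTER_CUBIC)
cv2.imwrite("pics/s2c.png",a)
E
```

```text
[ 0.48324866 -0.04159253  0.05747176] [ 3.13992634e+00 -4.07993017e-04  1.34389002e+00] 1.95 -0.0004941269939605458 [-0.64062651  0.44203073  0.41898556]
```

View pics/w2.png

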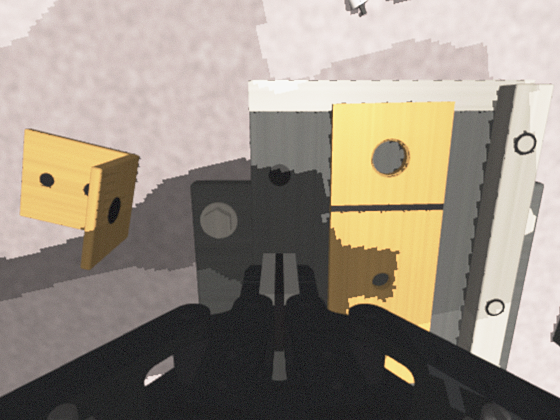

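View pics/s2c.png

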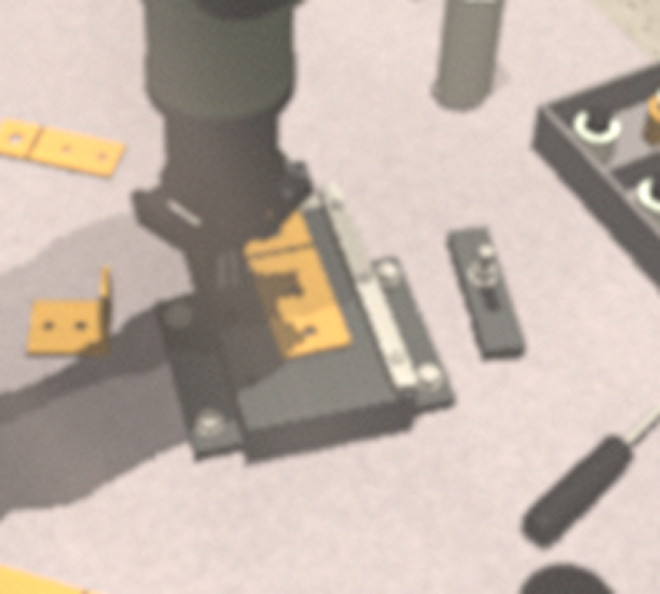

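apply_moves([
  {"travel":[0,0,0.006],"twist":[0,0,0],"claw":0},
  {"travel":[0,0,0.012],"twist":[0,0,0],"claw":0},
  {"travel":[0,0,0.015],"twist":[0,0,0],"claw":0},
  {"travel":[0,0,0.015],"twist":[0,0,0],"claw":0},
  {"travel":[0,0,0.015],"twist":[0,0,0],"claw":0},
])

```text
clock: 2.5
position: [0.4824, -0.0416, 0.0412]
tool_rot: [-3.141, 0.0, 1.344]
force: [-0.3, 0.5, 0.1]
grip_width: -0.0
```

apply_moves([
  {"travel":[0,0.003,0],"claw":0,"twist":[0,0,0]},
  {"travel":[0,0.005,0],"claw":0,"twist":[0,0,0]},
  {"travel":[0,0.007,0],"claw":0,"twist":[0,0,0]},
  {"travel":[0,0.009,0],"claw":0,"twist":[0,0,0]},
  {"travel":[0,0.011,0],"claw":0,"twist":[0,0,0]},
  {"travel":[0,0.013,0],"claw":0,"twist":[0,0,0]},
  {"travel":[0,0.015,0],"claw":0,"twist":[0,0,0]},
  {"travel":[0,0.017,0],"claw":0,"twist":[0,0,0]},
  {"travel":[0,0.018,0],"claw":0,"twist":[0,0,0]},
])

```text
clock: 3.4
position: [0.4999, -0.0456, 0.0412]
tool_rot: [-3.141, 0.0, 1.344]
force: [-1.8, 1.4, 1.1]
grip_width: 0.0001
```

```bash
python3 - <<'E'
from h import *
d=grab("wrist","w3.png"); o=bot.observe(); print(o["position"],o["tool_rot"],o["clock"],o["force"])
E
```

```text
[ 0.49983789 -0.04563973  0.04121118] [-3.14090715e+00  8.61510971e-05  1.34387792e+00] 3.45 [-1.46899839 -0.27416157  0.64294252]
```

View pics/w3.png

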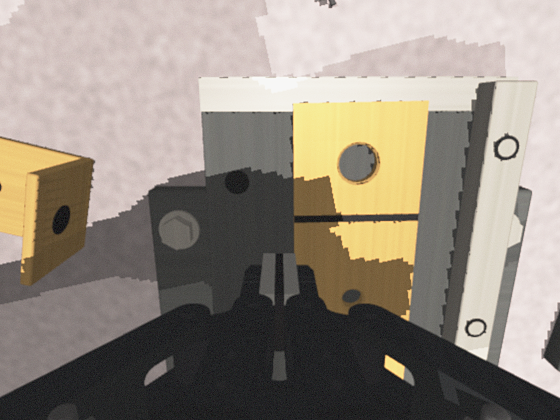

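apply_moves([
  {"travel":[0,0.002,0],"claw":0,"twist":[0,0,0]},
  {"travel":[0,0.004,0],"claw":0,"twist":[0,0,0]},
  {"travel":[0,0.006,0],"claw":0,"twist":[0,0,0]},
  {"travel":[0,0.008,0],"claw":0,"twist":[0,0,0]},
  {"travel":[0,0.01,0],"claw":0,"twist":[0,0,0]},
  {"travel":[0,0.011,0],"claw":0,"twist":[0,0,0]},
  {"travel":[0,0.012,0],"claw":0,"twist":[0,0,0]},
])

```text
clock: 4.15
position: [0.5117, -0.0484, 0.0413]
tool_rot: [-3.141, 0.0, 1.344]
force: [-1.5, -0.1, 0.1]
grip_width: 0.0005
```

```bash
python3 - <<'E'
from h import *
d=grab("wrist","w4.png"); o=bot.observe(); print(o["position"],o["tool_rot"],o["clock"],o["force"])
E
```

```text
[ 0.51187299 -0.04840892  0.04128578] [3.14152947e+00 1.03468900e-05 1.34387006e+00] 4.2 [-1.16987983  0.77811821 -0.75281689]
```

View pics/w4.png

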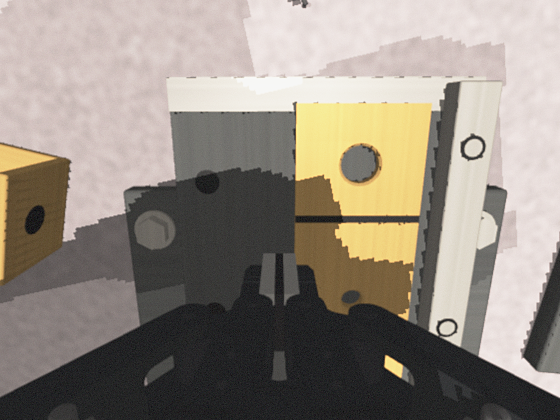

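Blank's right edge (431,105) is about 4–5 mm from the fence's foot (442,105). I'll push on gently.

apply_moves([
  {"travel":[0,0.001,0],"claw":0,"twist":[0,0,0]},
  {"travel":[0,0.002,0],"claw":0,"twist":[0,0,0]},
  {"travel":[0,0.003,0],"claw":0,"twist":[0,0,0]},
  {"travel":[0,0.003,0],"claw":0,"twist":[0,0,0]},
])

```text
clock: 4.6
position: [0.5149, -0.0491, 0.0413]
tool_rot: [3.141, -0.0, 1.344]
force: [-0.7, -0.2, -0.3]
grip_width: -0.0002
```

apply_moves([
  {"travel":[0,0.0005,0],"claw":0,"twist":[0,0,0]},
  {"travel":[0,0.001,0],"claw":0,"twist":[0,0,0]},
  {"travel":[0,0.001,0],"claw":0,"twist":[0,0,0]},
])

```text
clock: 4.9
position: [0.5155, -0.0492, 0.0413]
tool_rot: [-3.141, 0.0, 1.344]
force: [-2.9, 0.9, 0.9]
grip_width: 0.0004
```

```bash
python3 - <<'E'
from h import *
d=grab("wrist","w5.png"); o=bot.observe(); print(o["position"],o["tool_rot"],o["clock"],o["force"])
E
```

```text
[ 0.51544319 -0.04923067  0.0413101 ] [-3.14132825e+00  2.23575822e-05  1.34387673e+00] 4.95 [-2.99290067 -0.18800454  2.12417178]
```

View pics/w5.png

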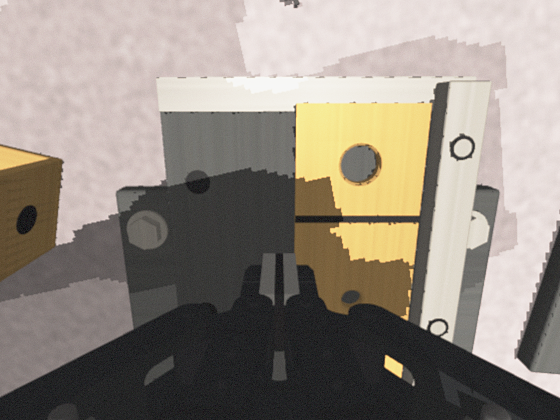

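apply_moves([
  {"travel":[0,0.0005,0],"claw":0,"twist":[0,0,0]},
  {"travel":[0,0.001,0],"claw":0,"twist":[0,0,0]},
  {"travel":[0,0.001,0],"claw":0,"twist":[0,0,0]},
])

```text
clock: 5.25
position: [0.5167, -0.0495, 0.0413]
tool_rot: [3.142, -0.0, 1.344]
force: [-2.2, 0.7, 1.3]
grip_width: -0.0004
```

apply_moves([
  {"travel":[0,0.0005,0],"claw":0,"twist":[0,0,0]},
  {"travel":[0,0.0005,0],"claw":0,"twist":[0,0,0]},
])

```text
clock: 5.45
position: [0.5171, -0.0496, 0.0413]
tool_rot: [3.142, 0.0, 1.344]
force: [-3.3, 1.7, 2.6]
grip_width: -0.0004
```

apply_moves([
  {"travel":[0,0.0005,0],"claw":0,"twist":[0,0,0]},
  {"travel":[0,0.001,0],"claw":0,"twist":[0,0,0]},
  {"travel":[0,0.001,0],"claw":0,"twist":[0,0,0]},
])

```text
clock: 5.75
position: [0.5179, -0.0499, 0.0413]
tool_rot: [-3.141, 0.0, 1.344]
force: [-4.8, 0.5, 3.0]
grip_width: -0.0002
```

```bash
python3 - <<'E'
from h import *
d=grab("wrist","w6.png"); o=bot.observe(); print(o["position"],o["clock"],o["force"])
im=d["frame"][60:340,260:500]; cv2.imwrite("pics/w6c.png",cv2.resize(im,None,fx=2.1,fy=2.1,interpolation=cv2.INTER_CUBIC))
E
```

```text
[ 0.51791479 -0.04983199  0.04126466] 5.8 [-4.36331556  0.29010734  2.97556218]
```

View pics/w6c.png

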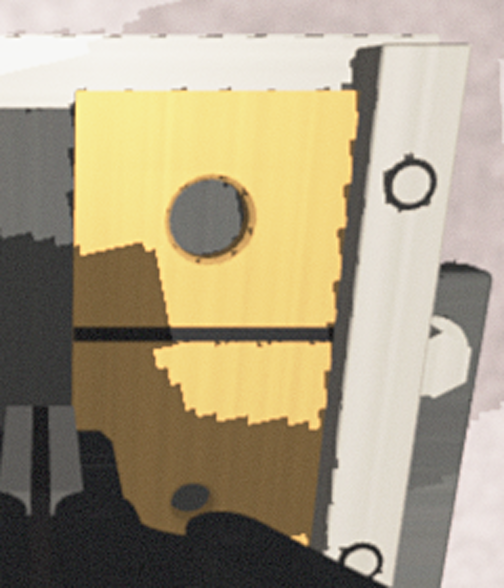

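apply_moves([
  {"travel":[0,0.0005,0],"claw":0,"twist":[0,0,0]},
  {"travel":[0,0.001,0],"claw":0,"twist":[0,0,0]},
  {"travel":[0,0.001,0],"claw":0,"twist":[0,0,0]},
])

```text
clock: 6.1
position: [0.5181, -0.0499, 0.0412]
tool_rot: [-3.14, 0.0, 1.344]
force: [-9.6, 2.6, 7.1]
grip_width: 0.0001
```

apply_moves([
  {"travel":[0,-0.005,0],"claw":0,"twist":[0,0,0]},
  {"travel":[0,-0.015,0],"claw":0,"twist":[0,0,0]},
  {"travel":[0,-0.018,-0.02],"claw":0,"twist":[0,0,0]},
  {"travel":[-0.02,-0.01,-0.06],"claw":0,"twist":[0,0,0]},
  {"travel":[-0.05,0.01,-0.08],"claw":0,"twist":[0,0,0]},
  {"travel":[-0.08,0.03,-0.08],"claw":0,"twist":[0,0,0]},
  {"travel":[-0.092,0.03,-0.08],"claw":0,"twist":[0,0,0]},
  {"travel":[-0.092,0.03,-0.08],"claw":0,"twist":[0,0,0]},
  {"travel":[-0.092,0.03,-0.08],"claw":0,"twist":[0,0,0]},
])

```text
clock: 7.0
position: [0.527, -0.1456, 0.121]
tool_rot: [-3.141, -0.0, 1.344]
force: [0.2, 1.0, 0.1]
grip_width: -0.0
```

```bash
python3 - <<'E'
from h import *
d=grab("wrist","w7.png"); np.savez("w7.npz",**d);o=bot.observe(); print(o["position"],o["clock"],o["force"])
c=brass(d,(200,60,400,330)); P=ray(d,c,.045)[:,:2]*1000
r=cv2.minAreaRect(P.astype(np.float32)); print("blank",r); print(cv2.boxPoints(r))
E
```

```text
[ 0.52721105 -0.14521563  0.12105601] 7.05 [ 0.41786371  0.66374275 -0.31799908]
blank ((540.3535766601562, -89.25727844238281), (71.94708251953125, 50.45582962036133), 77.10737609863281)
[[ 507.73508  -118.69496 ]
 [ 556.9189   -129.9529  ]
 [ 572.97205   -59.819595]
 [ 523.78827   -48.56166 ]]
```

View pics/w7.png

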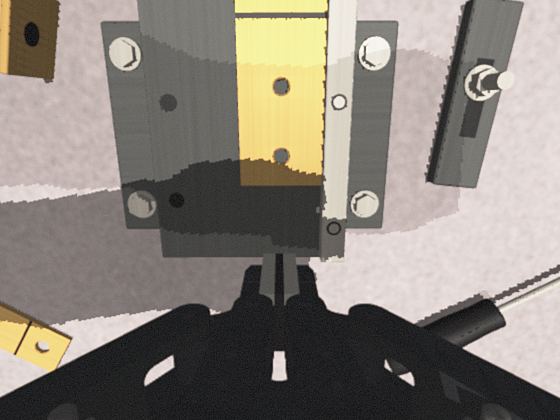

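apply_moves([
  {"travel":[0,0,0.025],"claw":0,"twist":[0,0,0]},
  {"travel":[0,0,0.05],"claw":0,"twist":[0,0,0]},
  {"travel":[0,0,0.068],"claw":0,"twist":[0,0,0]},
  {"travel":[0,0,0.076],"claw":0,"twist":[0,0,0]},
  {"travel":[0,0,0.079],"claw":0,"twist":[0,0,0]},
  {"travel":[0,0,0.079],"claw":0,"twist":[0,0,0]},
  {"travel":[0,0,0.079],"claw":0,"twist":[0,0,0]},
])

```text
clock: 7.75
position: [0.528, -0.1463, 0.0431]
tool_rot: [3.14, -0.0, 1.344]
force: [0.3, 0.3, 1.2]
grip_width: 0.0002
```

```bash
python3 - <<'E'
from h import *
d=grab("wrist","w8.png");o=bot.observe(); print(o["position"],o["clock"],o["force"])
E
```

```text
[ 0.52799213 -0.14641326  0.04310581] 7.8 [ 0.07222762  0.18111347 -0.15925869]
```

View pics/w8.png

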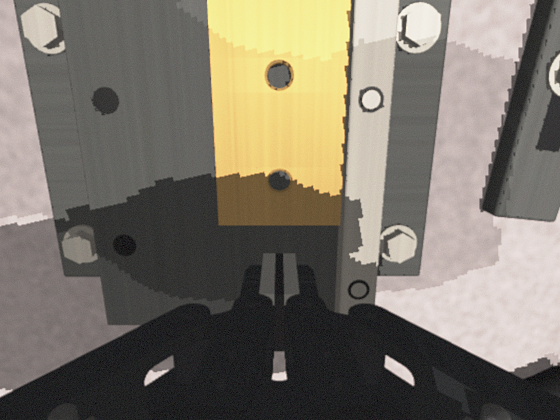

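apply_moves([
  {"travel":[0.002,0,0.0015],"claw":0,"twist":[0,0,0]},
  {"travel":[0.005,0,0.0015],"claw":0,"twist":[0,0,0]},
  {"travel":[0.008,0,0.0015],"claw":0,"twist":[0,0,0]},
  {"travel":[0.01,0,0.0015],"claw":0,"twist":[0,0,0]},
  {"travel":[0.012,0,0.0015],"claw":0,"twist":[0,0,0]},
  {"travel":[0.014,0,0.0015],"claw":0,"twist":[0,0,0]},
  {"travel":[0.017,0,0.0015],"claw":0,"twist":[0,0,0]},
  {"travel":[0.02,0,0.0015],"claw":0,"twist":[0,0,0]},
  {"travel":[0.022,0,0.0015],"claw":0,"twist":[0,0,0]},
])

```text
clock: 8.7
position: [0.5325, -0.1248, 0.0408]
tool_rot: [-3.142, 0.0, 1.344]
force: [-0.9, -2.4, 0.9]
grip_width: -0.0002
```

```bash
python3 - <<'E'
from h import *
d=grab("wrist","w9.png");o=bot.observe(); print(o["position"],o["clock"],o["force"])
E
```

```text
[ 0.53263161 -0.12441872  0.04081054] 8.75 [-0.45031037 -1.52525671  0.76565666]
```

View pics/w9.png

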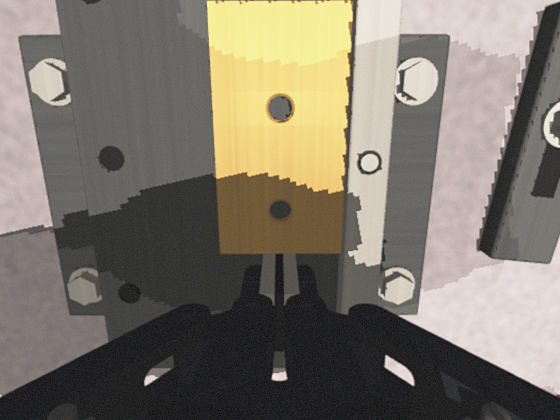

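apply_moves([
  {"travel":[0.002,0,-0.0005],"claw":0,"twist":[0,0,0]},
  {"travel":[0.004,0,-0.0005],"claw":0,"twist":[0,0,0]},
  {"travel":[0.006,0,-0.0005],"claw":0,"twist":[0,0,0]},
  {"travel":[0.008,0,-0.0005],"claw":0,"twist":[0,0,0]},
  {"travel":[0.01,0,-0.0005],"claw":0,"twist":[0,0,0]},
  {"travel":[0.012,0,-0.0005],"claw":0,"twist":[0,0,0]},
  {"travel":[0.014,0,-0.0005],"claw":0,"twist":[0,0,0]},
  {"travel":[0.016,0,-0.0005],"claw":0,"twist":[0,0,0]},
  {"travel":[0.018,0,-0.0005],"claw":0,"twist":[0,0,0]},
  {"travel":[0.02,0,-0.0005],"claw":0,"twist":[0,0,0]},
])

```text
clock: 9.75
position: [0.537, -0.1054, 0.0413]
tool_rot: [-3.142, 0.0, 1.344]
force: [-0.5, -0.9, -0.6]
grip_width: -0.0002
```

apply_moves([
  {"travel":[0.002,0,0],"claw":0,"twist":[0,0,0]},
  {"travel":[0.004,0,0],"claw":0,"twist":[0,0,0]},
  {"travel":[0.006,0,0],"claw":0,"twist":[0,0,0]},
  {"travel":[0.008,0,0],"claw":0,"twist":[0,0,0]},
  {"travel":[0.01,0,0],"claw":0,"twist":[0,0,0]},
  {"travel":[0.012,0,0],"claw":0,"twist":[0,0,0]},
  {"travel":[0.013,0,0],"claw":0,"twist":[0,0,0]},
  {"travel":[0.014,0,0],"claw":0,"twist":[0,0,0]},
  {"travel":[0.014,0,0],"claw":0,"twist":[0,0,0]},
])

```text
clock: 10.65
position: [0.5402, -0.0917, 0.0413]
tool_rot: [3.142, -0.0, 1.344]
force: [0.4, -0.4, -0.1]
grip_width: 0.0002
```

```bash
python3 - <<'E'
from h import *
d=grab("wrist","w10.png");np.savez("w10.npz",**d);o=bot.observe(); print(o["position"],o["clock"],o["force"])
E
```

```text
[ 0.54020245 -0.09175067  0.04133244] 10.7 [-0.75550265 -0.74895913  0.28053102]
```

View pics/w10.png

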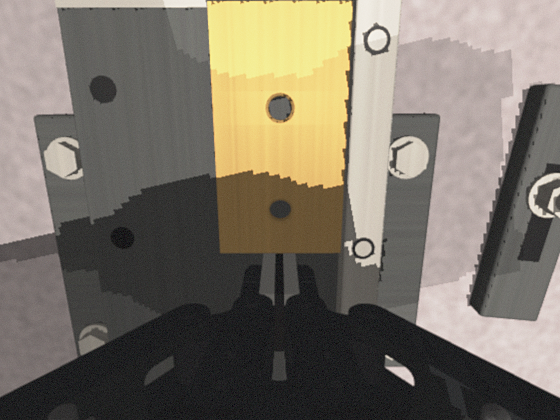

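apply_moves([
  {"travel":[-0.006,0,0],"claw":0,"twist":[0,0,0]},
  {"travel":[-0.012,0,-0.02],"claw":0,"twist":[0,0,0]},
  {"travel":[-0.012,0,-0.06],"claw":0,"twist":[0,0,0]},
  {"travel":[0.0,0,-0.1],"claw":0,"twist":[0,0,0]},
  {"travel":[0.02,0,-0.14],"claw":0,"twist":[0,0,0]},
  {"travel":[0.045,0,-0.17],"claw":0,"twist":[0,0,0]},
  {"travel":[0.05,0,-0.17],"claw":0,"twist":[0,0,0]},
  {"travel":[0.05,0,-0.17],"claw":0,"twist":[0,0,0]},
  {"travel":[0.05,0,-0.17],"claw":0,"twist":[0,0,0]},
  {"travel":[0.05,0,-0.17],"claw":0,"twist":[0,0,0]},
])

```text
clock: 11.7
position: [0.5507, -0.0443, 0.2102]
tool_rot: [-3.14, 0.001, 1.343]
force: [0.4, -0.3, 0.5]
grip_width: 0.0001
```

```bash
cat > m.py <<'E'
from h import *
import sys
n=sys.argv[1]
d=grab("wrist",n+".png");np.savez(n+".npz",**d);o=bot.observe(); print(o["position"],o["clock"],o["force"])
im=d["frame"][60:300,180:380]; cv2.imwrite("pics/"+n+"c.png",cv2.resize(im,None,fx=2.5,fy=2.5,interpolation=cv2.INTER_CUBIC))
c=brass(d,(200,20,330,330)); P=ray(d,c,.045)[:,:2]*1000
r=cv2.minAreaRect(P.astype(np.float32)); B=cv2.boxPoints(r)
u=np.array([.2233,.9748]);nn=np.array([-.9748,.2233]); print(r); print(np.c_[B@u,B@nn].round(1))
E
python3 m.py w11
```

```text
[ 0.55080568 -0.04409631  0.21034493] 11.75 [-0.10995983  0.26358898  0.89519677]
((556.0839233398438, -20.191314697265625), (124.51795959472656, 50.4287223815918), 77.00354766845703)
[[  42.3 -521.3]
 [  42.2 -571.7]
 [ 166.7 -571.9]
 [ 166.8 -521.5]]
```

View pics/w11c.png

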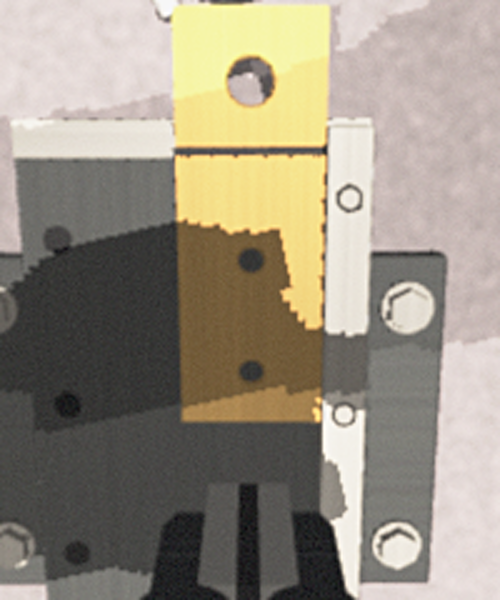

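```bash
cat > e.py <<'E'
from h import *
import sys
d=dict(np.load(sys.argv[1]+".npz")); g=cv2.cvtColor(d["frame"],cv2.COLOR_BGR2GRAY).astype(float)
u=np.array([.2233,.9748])
r0,r1=int(sys.argv[2]),int(sys.argv[3])
for x in range(253,310,8):
    s=g[r0:r1,x-2:x+3].mean(1); w=np.clip(np.median(s)-s-20,0,None); rr=r0+(w*np.arange(len(s))).sum()/w.sum()
    print("line",x,rr.round(2),(ray(d,(x,rr),.045)[0,:2]*1000@u).round(2))
e0,e1=int(sys.argv[4]),int(sys.argv[5])
for x in range(190,248,8):
    s=g[e0:e1,x-2:x+3].mean(1); print("edge",x,s.astype(int), )
for row in np.arange(e0,e1): print(row,[(ray(d,(x,row),.04)[0,:2]*1000@u).round(1) for x in (195,240)])
E
python3 e.py w11 113 129 100 130
```

```text
line 253 120.17 136.91
line 261 119.97 137.04
line 269 119.98 137.02
line 277 119.96 137.01
line 285 120.03 136.93
line 293 119.81 137.08
line 301 119.81 137.06
line 309 119.78 137.06
edge 190 [218 217 218 220 221 223 221 230 242 242 236 228 220 217 217 218 218 220
 221 221 222 225 210 143 101 108 110 111 109 109]
edge 198 [220 219 221 222 223 221 214 199 237 238 225 223 222 219 218 219 221 220
 223 222 224 226 213 147 103 110 111 113 113 112]
edge 206 [220 220 219 213 201 193 188 171 208 224 223 226 224 220 219 221 221 222
 222 224 225 225 215 154 110 111 112 111 114 114]
edge 214 [224 223 220 207 192 189 189 178 213 225 226 227 226 222 221 224 222 224
 224 225 226 228 213 152 108 109 110 111 111 112]
edge 222 [218 221 221 205 193 194 193 191 218 227 227 228 227 224 224 225 224 226
 226 227 227 228 215 153 109 108 111 114 111 112]
edge 230 [219 205 193 193 195 195 191 182 216 229 229 230 229 226 226 226 226 227
 228 228 228 229 219 149 102 109 110 110 111 111]
edge 238 [196 198 199 199 199 196 192 177 218 230 230 231 231 228 228 228 228 228
 229 230 229 231 221 159 107 111 112 112 1
[... 729 characters left out ...]
at64(142.6)]
114 [np.float64(141.9), np.float64(141.8)]
115 [np.float64(141.1), np.float64(140.9)]
116 [np.float64(140.3), np.float64(140.1)]
117 [np.float64(139.5), np.float64(139.3)]
118 [np.float64(138.6), np.float64(138.5)]
119 [np.float64(137.8), np.float64(137.7)]
120 [np.float64(137.0), np.float64(136.9)]
121 [np.float64(136.2), np.float64(136.0)]
122 [np.float64(135.4), np.float64(135.2)]
123 [np.float64(134.5), np.float64(134.4)]
124 [np.float64(133.7), np.float64(133.6)]
125 [np.float64(132.9), np.float64(132.8)]
126 [np.float64(132.1), np.float64(131.9)]
127 [np.float64(131.2), np.float64(131.1)]
128 [np.float64(130.4), np.float64(130.3)]
129 [np.float64(129.6), np.float64(129.4)]
```

apply_moves([
  {"travel":[-0.03,0,0.02],"claw":0,"twist":[0,0,0]},
  {"travel":[-0.062,0,0.06],"claw":0,"twist":[0,0,0]},
  {"travel":[-0.062,0,0.1],"claw":0,"twist":[0,0,0]},
  {"travel":[-0.062,0,0.14],"claw":0,"twist":[0,0,0]},
  {"travel":[-0.062,0,0.16],"claw":0,"twist":[0,0,0]},
  {"travel":[-0.062,0,0.168],"claw":0,"twist":[0,0,0]},
  {"travel":[-0.062,0,0.17],"claw":0,"twist":[0,0,0]},
  {"travel":[-0.062,0,0.17],"claw":0,"twist":[0,0,0]},
])

```text
clock: 12.55
position: [0.5377, -0.1038, 0.0419]
tool_rot: [3.141, 0.0, 1.344]
force: [0.4, 1.3, -0.3]
grip_width: -0.0005
```

apply_moves([
  {"travel":[0.003,0,0],"claw":0,"twist":[0,0,0]},
  {"travel":[0.006,0,0],"claw":0,"twist":[0,0,0]},
  {"travel":[0.009,0,0],"claw":0,"twist":[0,0,0]},
  {"travel":[0.011,0,0],"claw":0,"twist":[0,0,0]},
  {"travel":[0.013,0,0],"claw":0,"twist":[0,0,0]},
  {"travel":[0.015,0,0],"claw":0,"twist":[0,0,0]},
  {"travel":[0.017,0,0],"claw":0,"twist":[0,0,0]},
  {"travel":[0.019,0,0],"claw":0,"twist":[0,0,0]},
  {"travel":[0.02,0,0],"claw":0,"twist":[0,0,0]},
  {"travel":[0.02,0,0],"claw":0,"twist":[0,0,0]},
])

```text
clock: 13.55
position: [0.542, -0.084, 0.0413]
tool_rot: [3.142, 0.0, 1.344]
force: [-0.1, -3.3, 2.8]
grip_width: -0.0004
```

apply_moves([
  {"travel":[0.001,0,0],"claw":0,"twist":[0,0,0]},
  {"travel":[0.0018,0,0],"claw":0,"twist":[0,0,0]},
  {"travel":[0.0018,0,0],"claw":0,"twist":[0,0,0]},
  {"travel":[0.0018,0,0],"claw":0,"twist":[0,0,0]},
])

```text
clock: 13.95
position: [0.5424, -0.0822, 0.0413]
tool_rot: [3.142, -0.0, 1.344]
force: [-0.9, -2.7, 2.3]
grip_width: -0.0002
```

apply_moves([
  {"travel":[-0.006,0,0],"claw":0,"twist":[0,0,0]},
  {"travel":[-0.012,0,-0.02],"claw":0,"twist":[0,0,0]},
  {"travel":[-0.012,0,-0.06],"claw":0,"twist":[0,0,0]},
  {"travel":[0.0,0,-0.1],"claw":0,"twist":[0,0,0]},
  {"travel":[0.02,0,-0.14],"claw":0,"twist":[0,0,0]},
  {"travel":[0.04,0,-0.17],"claw":0,"twist":[0,0,0]},
  {"travel":[0.04,0,-0.17],"claw":0,"twist":[0,0,0]},
  {"travel":[0.04,0,-0.17],"claw":0,"twist":[0,0,0]},
  {"travel":[0.04,0,-0.17],"claw":0,"twist":[0,0,0]},
  {"travel":[0.04,0,-0.17],"claw":0,"twist":[0,0,0]},
])

```text
clock: 14.95
position: [0.5507, -0.044, 0.2102]
tool_rot: [-3.14, 0.001, 1.343]
force: [0.0, -0.1, -0.0]
grip_width: 0.0001
```

```bash
python3 m.py w12; python3 - <<'E'
from h import *
E
```

```text
[ 0.55078286 -0.04395543  0.21028191] 15.0 [-0.01770158 -0.41390904 -0.83847914]
((555.9285278320312, -20.546409606933594), (104.23883819580078, 50.494224548339844), 76.93949890136719)
[[  52.1 -521.1]
 [  51.9 -571.6]
 [ 156.2 -571.9]
 [ 156.3 -521.4]]
```

View pics/w12c.png

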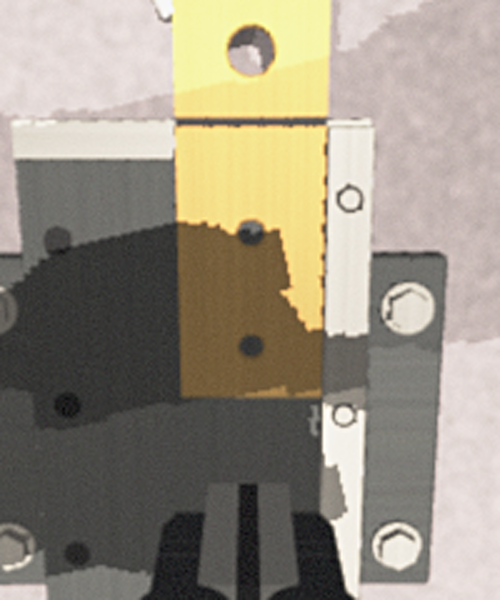

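```bash
python3 e.py w12 102 117 100 113 | cut -c1-120; python3 - <<'E'
from h import *
u=np.array([.2233,.9748])
d=dict(np.load("w12.npz")); g=cv2.cvtColor(d["frame"],cv2.COLOR_BGR2GRAY)
print(g[100:116,262],g[100:116,300])
print("lip in",ray(d,[(200,122.9),(240,123)],.04)[:,:2]*1000@u)
E
```

```text
line 253 108.32 146.62
line 261 108.34 146.58
line 269 108.29 146.61
line 277 108.36 146.53
line 285 108.36 146.51
line 293 108.34 146.5
line 301 108.18 146.61
line 309 107.9 146.81
edge 190 [218 219 218 219 222 224 216 216 237 232 220 221 221]
edge 198 [220 220 220 222 221 223 218 195 229 240 228 222 223]
edge 206 [220 220 223 216 201 191 189 177 196 219 223 225 225]
edge 214 [223 224 223 210 197 192 190 179 191 220 226 227 226]
edge 222 [218 220 224 212 198 195 195 184 211 226 227 228 228]
edge 230 [221 210 195 192 195 195 194 178 210 228 228 230 230]
edge 238 [198 199 199 200 200 199 194 179 203 227 230 232 231]
edge 246 [198 196 193 191 190 190 186 186 214 232 233 234 234]
100 [np.float64(153.4), np.float64(153.3)]
101 [np.float64(152.6), np.float64(152.5)]
102 [np.float64(151.8), np.float64(151.7)]
103 [np.float64(151.0), np.float64(150.9)]
104 [np.float64(150.2), np.float64(150.1)]
105 [np.float64(149.4), np.float64(149.3)]
106 [np.float64(148.6), np.float64(148.5)]
107 [np.float64(147.8), np.float64(147.7)]
108 [np.float64(147.0), np.float64(146.9)]
109 [np.float64(146.2), np.float64(146.1)]
110 [np.float64(145.4), np.float64(145.2)]
111 [np.float64(144.6), np.float64(144.4)]
112 [np.float64(143.7), np.float64(143.6)]
[224 226 225 226 227 231 194 110  81  91 162 224 227 225 223 223] [228 228 227 227 229 234 200 113  90  94 190 230 229 226 226 226]
lip in [134.83557431 134.65050593]
```

```bash
python3 - <<'E'
from h import *
s=grab("scene","scene9.png"); s=grab("side","side9.png"); print(bot.observe()["clock"])
a=cv2.imread("pics/side9.png")[130:360,170:400]; b=cv2.imread("pics/side0.png")[130:360,170:400]
cv2.imwrite("pics/cmp.png",cv2.resize(np.hstack([b,a]),None,fx=1.7,fy=1.7))
E
```

```text
15.1
```

View pics/cmp.png

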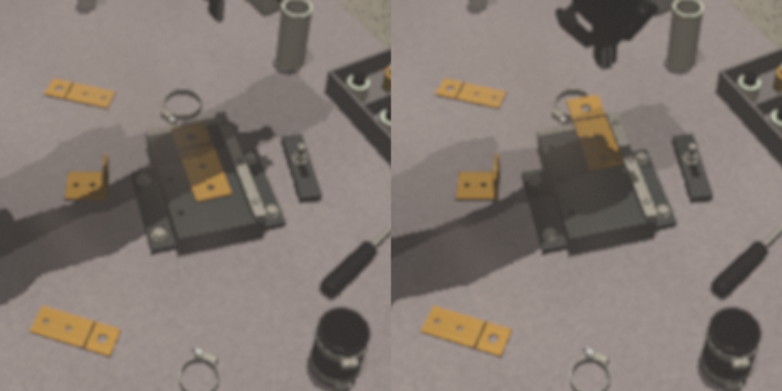

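View pics/scene9.png

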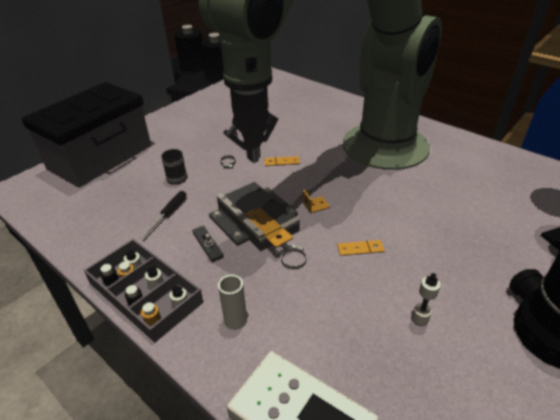

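In the side view, the blank lies flat and overhangs the front edge, and the bystanders are where they were. The hand is 165 mm above the block.

```bash
python3 -c "
from workcell import bot
print(bot.job_done())"
```

```text
the job is handed in; nothing more can be done
None
```

I pushed the blank against the fence with the shut fingertips, then pushed its rear end to slide it out over the front edge. I never gripped or lifted it. I backed the hand off, raised it clear and handed the job in at about 15 s of the 64 s allowed.

What the last checks showed, from the wrist camera unless noted:
- **Bend line:** it measured 0.2 to 0.6 mm short of the front edge. The rear end's position gave about 0 mm. Both are within the 2 mm calibration, so the overhang is about 45 mm.
- **Fence:** the blank's long side was within about 0.3 mm of the measured fence face. Its angle was 76.9°, against about 77.1° for the block. I didn't press it against the fence again after the slide, because its side hadn't moved.
- **Forces:** the highest reading was about 10 N sideways (12 N overall), when I confirmed contact with the fence. Sliding took about 1 to 3 N.
- **Other things on the bench:** by eye in the before-and-after pictures, none had moved. I didn't measure them.

No check failed.

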